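# Set a stone in its cup and hold it down under the lever press

## Robot

A 7-joint arm with a two-finger parallel gripper is mounted at the origin on the work surface. World frame = base frame: x ahead of the robot, y to its left, z up, the work surface at z = 0. Lengths are in m, angles in rad, forces in N, time in s.
With the tool pointing down it reaches from about 0.4 to 0.85 m from the base axis. Payload 10.4 kg.
Tool frame: the origin (TCP) lies at the very end of the fingers, on their centre line; the grasp point (between the pads) lies 19 mm behind it; z points along the fingers, y is the line along which they close (so a half turn about z gives the same grasp; the last joint's range is limited). The gripper opens to 87 mm and grips with 3 to 60 N. Pads are 19 mm wide; open, the fingers measure 117 mm over their backs; the gripper's body (75 mm by 190 mm) begins 51 mm behind the grasp point.
Start: joints at [1.22, 0.332, -0.065, 1.46, 0.022, 1.35, -0.088], TCP at [0.201, -0.592, 0.223] pointing down, gripper open.
Joint ranges: [-2.6, 2.6], [-0.5, 2.12], [-1.47, 1.34], [0.16, 2.42], [-1.27, 4.41], [0.06, 2.06], [-2.6, 2.6]. Speed limits (rad/s): [2.22, 2.22, 2.79, 2.79, 3.14, 3.14, 3.14].

## Interface

Orientations are given as a unit quaternion [x, y, z, w].
In Python, from bench import r gives the robot as it stands.
- The arm moves only by the shell command python3 -m crank 'ROWS' [FORCE]. ROWS is JSON, a list that holds one entry, the list of rows, each a list of 5 numbers: the shift along the tool's x, y, z in mm, then the turn about the tool's z in degrees, then the opening, from -1 (shut) to 1 (fully open). A call has 1 to 20 rows; each row is the pose to reach, as a shift and turn from the pose commanded when the call began, along the tool's axes at that moment; what a row does not reach only later rows make up. A row lasts 1/10 s, in which the tool goes at most 50 mm and 8.59 degrees, less where a joint would pass 70% of its speed; a pose out of reach is approached as far as the arm can. A call with a gripper value outside its range is refused whole. The fingers move at their own pace and stop on an object; FORCE is the grip in N (left out, the last holds). Time passes only in rows, so rows that repeat a pose let the fingers close. It gives the time, the measured TCP pose, the force, the opening and the grip force at its end, in the units of the state.
- r.read_state(): the state, without advancing time (a new reading comes with each control period).
- r.camera(name): name is "scene" or "top"; returns a dict with "image" (400x640x3 uint8, red, green, blue), "vfov" (degrees; the focal length in pixels is half the picture's height over the tangent of half this angle, whatever the lens; pixels are square), "cx", "cy" (the principal point, pixels), "eye" and "attitude" of the camera in the world. Camera axes: x right, y down, z forward; pixel columns grow to the right and rows downward; lengths in m; the calibration is good to about 2 mm. A picture is of the moment at which its call begins. There is no depth.
- r.close_job(): hands the job in; it is judged then, once.
The state is a dict: "time": time; "joint_positions": joint angles; "joint_vel": joint speeds; "joint_torque": joint torques, N m; "ee_pos": TCP position; "eef_rot": TCP orientation; "ft_force": force on the tool from outside, world axes, zero at the start; "torque": the same for the moment, N m; "width": finger opening in m; "grip_force": force on a finger pad.
Only numpy, scipy, OpenCV 4.12 (cv2) and the standard library are available. Lean on these libraries where they do the work, as an engineer would, in place of code of your own. Each camera call takes 0.05 s, during which the arm holds its last target. There are 200 camera calls.

## Task

Pluck the large bullet-shaped stone from the pocket tray and set it, dome up and without dropping it, down into the brass bezel cup on the drawn-out slide of the lever press. Push the slide fully home under the ram, then bring the ball-ended press lever forward and down until it is hard against its stop, the sprung presser bearing on the stone. Finish like that, the fingers still holding the lever at its stop against its return spring (do not let go, the stone must stay pressed), and leave the small stones, the blower and the graver alone.

Things in the scene. Friction and masses are not known exactly. Their poses are not given: they have to be found in the camera images.
- press: Grey bench lever press, fixed; origin on the bench under the ram's axis, x to its back, y to its left, z up; its front (-x) looks roughly at the robot. Base x -110 to 105 mm, 110 mm wide, 22 mm thick; head 64 mm wide, x -28 to 90 mm, z 120 to 205 mm; spring drum on its left out to y 53 mm; column 210 mm and ram top 244 mm high. The ram, geared to the lever, comes down 16.7 mm over its swing.
- press_slide (a joint): How far the press's slide is drawn out to the front (-x of the press), in m: 0 = fully home (cup under the ram, against a solid stop), 0.105 = fully out. It starts drawn out 0.090 to 0.105, stays where it is left and takes about 2 N to push.
- cup_seat (a point): Centre of the inner floor of the round brass bezel cup fixed in the slide's white nest; moves with the slide, axes as the press. World height 39 mm. The cup's inside is 21 mm across at the floor, widening to 24 mm at the rim, 4 mm above the floor; outside 28 mm. At slide 0 it lies on the ram's axis.
- thumb_plate (a point): Middle of the top edge of the slide's upright steel thumb plate, by which the slide is pushed; 46 mm in front (-x of the press) of the cup's centre, moves with the slide. The plate is 8 mm thick (x), 36 mm wide (y), and stands from 33 to 63 mm above the bench; nothing is in front of it higher than 40 mm above the bench.
- press_lever (a joint): Angle of the press lever in rad: 0 = at rest, upright and leaning 8 degrees back; grows as the lever comes forward (to -x of the press) and down; 1.45 = against its solid stop, 15 degrees above level, pointing forward. A return spring drives it back to 0 if let go: at the knob it pulls about 2 N at rest, 7 to 8 N at the stop.
- lever_pivot (a point): Point of the lever's pivot axis (parallel to the press's y) in the plane of the lever, on the right (-y) side of the press's head: 16 mm behind the ram's axis, 55 mm to its right, 170 mm above the bench.
- lever_knob (a point): Centre of the black ball knob, 28 mm across, at the lever's end, 130 mm from lever_pivot; the rod below it is 10 mm thick. It moves on a circle about the pivot in the press's x-z plane: 8 degrees behind upright at lever 0, so about 299 mm high, and about 204 mm high at the stop.
- press_nose: The white nylon presser, 18 mm across, flat below, sprung in the ram's lower end; the origin is the centre of its lower face. It is 73 mm above the bench with the lever at rest; at the lever's stop it would be at 56 mm but the seated stone's top is at 59 mm, so its own spring presses the stone with about 9 N.
- tray: The wooden pocket tray, fixed, 100 x 145 x 14 mm (x, y, z), origin at the centre of its underside. Six round pockets 21 mm across and 4 mm deep, in 2 rows along x and 3 columns along y, 44 mm apart, centred on the tray. Three of them hold a stone standing dome up.
- stone: The large stone to be set: a dark green polished bullet cabochon 18 mm in diameter and 20 mm tall, straight-sided to 13 mm, then domed, about 14 g; origin at the centre of its flat foot, z up through the dome. In its pocket the foot is 10 mm above the bench and the stone stands 16 mm out of the tray.
- small_stone_a: A small cabochon of the same stone, 12 mm in diameter, 10 mm tall, origin at its foot, in another pocket; not to be moved.
- small_stone_b: A second small cabochon, the same, in another pocket; not to be moved.
- blower: A dark rubber air blower standing on the bench, 60 mm in diameter, 150 mm tall, origin at its foot; not to be disturbed.
- graver: A graver with a wooden mushroom handle lying on the bench, 115 mm long, 30 mm thick at the handle; not to be disturbed.

How it is judged:
On the way, in this order (a step that is already met when the one before it is completed fails the run):
1. the large stone is plucked from its pocket and held clear of the tray (z of stone in the frame of tray above 0.03 m and contact force between the fingers and stone above 0.5 N), for 0.1 s.
2. the stone stands dome up on the cup's floor, released, the slide still drawn out (z of stone in the frame of cup_seat between -0.0015 and 0.0015 m and horizontal distance between stone and cup_seat below 0.003 m and angle between stone's own z axis and vertical below 0.12 rad and contact force between the fingers and stone below 0.05 N and value of joint press_slide above 0.06 m), for 0.2 s.
3. the slide is home under the ram with the stone in the cup (value of joint press_slide below 0.003 m and z of stone in the frame of cup_seat below 0.0015 m and horizontal distance between stone and cup_seat below 0.003 m), for 0.2 s.
4. the lever is held at its stop and the presser bears on the stone (value of joint press_lever above 1.4 rad and contact force between press_nose and stone above 3 N), for 0.2 s.
At the end, for the whole second after the job is handed in: The fingers hold the lever (more than 1 N) within 0.05 rad of its stop, the presser bears on the stone with more than 3 N, the slide is home within 3 mm, and the stone stands dome up (within 0.12 rad) on the cup's floor within 1.5 mm in height and 3 mm of its centre, not touched by the fingers (all of step 3 and all of step 4 and contact force between the fingers and press_lever above 1 N and z of stone in the frame of cup_seat above -0.0015 m and angle between stone's own z axis and vertical below 0.12 rad and contact force between the fingers and stone below 0.05 N); the arm keeps its last pose, push and grip.
It fails at once if the stone dropped or flung (linear speed of stone above 0.4 m/s and contact force between the fingers and stone below 0.05 N).
It fails at once if a small stone moved by more than 10 mm (distance of any of small_stone_a, small_stone_b from where it was at the start of the episode above 0.01 m).
It fails at once if the blower or the graver moved by more than 20 mm (distance of any of blower, graver from where it was at the start of the episode above 0.02 m).
It also fails if it takes over 72 s, if anything falls off the work surface, if the arm or the gripper's body presses on something with over 40 N, if the wrist force passes 120 N, or if a joint passes its speed limit or range.

## Working session

There is one attempt and no reset: what is moved stays moved. The work goes in short steps, Python scripts to look and compute and a shell command to move; the robot and the scene stay as the last step left them, time stands still between calls to the robot, and variables do not carry over. Pictures are saved under pics/ and viewed, at most 10 in all, crops included, and the job is handed in when it is done.

```bash
ls; mkdir -p pics
python3 - <<'E'
from bench import r
import cv2,numpy as np
for n in("scene","top"):
    c=r.camera(n); cv2.imwrite(f"pics/{n}0.png",c["image"][:,:,::-1]); print(n,{k:c[k] for k in c if k!="image"})
print(r.read_state())
E
```

```text
pics
scene {'vfov': 50.651074915880955, 'cx': 311.0662318568497, 'cy': 193.89333317838495, 'eye': array([1.29357329, 0.5148279 , 0.89816141]), 'attitude': array([ 0.41259879,  0.79686757, -0.3901575 , -0.20625578])}
top {'vfov': 53.6404490855925, 'cx': 324.49639467570324, 'cy': 192.9668861307204, 'eye': array([ 0.45757379, -0.0244861 ,  1.01284143]), 'attitude': array([ 0.71344465, -0.69935978,  0.03716022, -0.02262191])}
{'time': 0.1, 'joint_positions': array([ 1.22043076,  0.33279514, -0.0647202 ,  1.46085215,  0.02159435,
        1.34992168, -0.08849178]), 'joint_vel': array([-3.98415770e-04, -1.38125376e-03,  1.01351437e-03, -3.48722285e-03,
        6.47110391e-05, -1.00082182e-03, -6.67086062e-04]), 'joint_torque': array([ 2.31572121e-03, -6.24547219e+01,  2.51374516e-02, -3.90713346e+01,
       -6.13793498e-02,  3.66675050e-02,  6.20617584e-05]), 'ee_pos': array([ 0.20110102, -0.59139018,  0.22184448]), 'eef_rot': array([ 9.86597357e-01,  1.63172441e-01, -1.27582434e-04, -6.27678298e-04]), 'ft_force': array([-0.48335084, -0.09354149,  0.40532087]), 'torque': array([-0.0499876 , -0.00462855,  0.03496121]), 'grip_force': 0.0, 'width': 0.08718238284381105}
```

View pics/scene0.png

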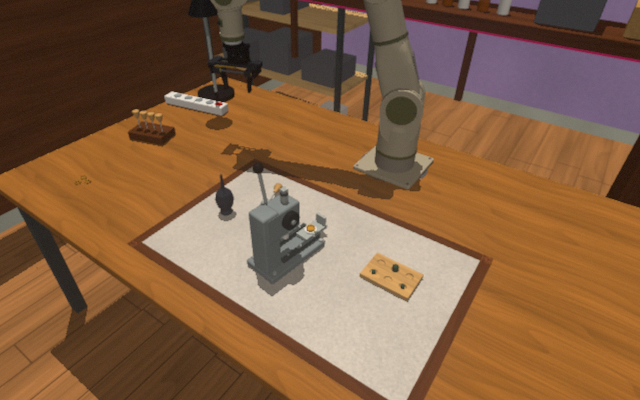

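View pics/top0.png

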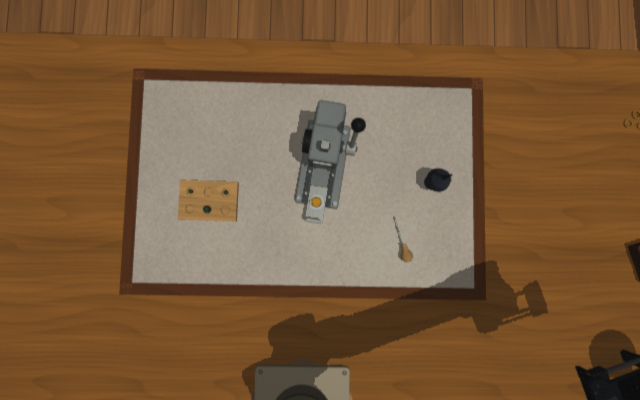

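The top view looks down with +x up and +y to the left. It shows the large stone at about (207,209), the small stones at (191,191) and (226,192), the cup at (316,202) and the knob at (358,125). The graver is at (403,245) and the blower at (437,180). The scene view shows the press from behind and to its left, with the cup at (310,229) and the stone at (395,268).

```bash
cat > h.py <<'E'
import cv2,numpy as np
from scipy.spatial.transform import Rotation as R
from bench import r
def ray(c,p):
    f=c["image"].shape[0]/2/np.tan(np.radians(c["vfov"]/2))
    return c["eye"],R.from_quat(c["attitude"]).apply([(p[0]-c["cx"])/f,(p[1]-c["cy"])/f,1.])
def plane(c,p,z):
    e,d=ray(c,p); return (e+d*(z-e[2])/d[2])
def proj(c,P):
    f=c["image"].shape[0]/2/np.tan(np.radians(c["vfov"]/2))
    q=R.from_quat(c["attitude"]).inv().apply(np.asarray(P)-c["eye"]); return q[0]/q[2]*f+c["cx"],q[1]/q[2]*f+c["cy"]
def tri(c1,p1,c2,p2):
    A=[];b=[]
    for c,p in((c1,p1),(c2,p2)):
        e,d=ray(c,p);d=d/np.linalg.norm(d);M=np.eye(3)-np.outer(d,d);A.append(M);b.append(M@e)
    return np.linalg.lstsq(np.vstack(A),np.hstack(b),rcond=None)[0]
def blobs(m,box,amin=6):
    x0,y0,x1,y1=box;s=np.zeros(m.shape,np.uint8);s[y0:y1,x0:x1]=m[y0:y1,x0:x1]
    n,l,st,ce=cv2.connectedComponentsWithStats(s)
    return [(st[i,4],ce[i].round(1).tolist(),st[i,:4].tolist()) for i in range(1,n) if st[i,4]>=amin]
E
python3 - <<'E'
from h import *
np.set_printoptions(precision=4,suppress=True)
C={n:r.camera(n) for n in("top","scene")}
def hsv(n): return cv2.cvtColor(C[n]["image"],cv2.COLOR_RGB2HSV)
t,s=hsv("top"),hsv("scene")
br=lambda h:cv2.inRange(h,(10,150,140),(28,255,255)); dk=lambda h:cv2.inRange(h,(0,0,0),(179,255,60))
wood=lambda h:cv2.inRange(h,(5,60,90),(28,255,255))
bt=blobs(br(t),(300,185,335,220));bs=blobs(br(s),(300,218,325,240));print("brass",bt,bs)
st=blobs(dk(t),(182,184,236,218),3);ss=blobs(dk(s),(362,256,425,298),3);print("stones",st,ss)
kt=blobs(dk(t),(345,112,372,138));ks=blobs(dk(s),(250,160,268,178));print("knob",kt,ks)
m=wood(t);z=np.zeros_like(m);z[170:230,165:250]=m[170:230,165:250]
m=z|0; k=cv2.morphologyEx(m,cv2.MORPH_CLOSE,np.ones((9,9)));rc=cv2.minAreaRect(cv2.findNonZero(k));b=cv2.boxPoints(rc);print("tray",rc,[plane(C["top"],p,.014)[:2] for p in b],plane(C["top"],rc[0],.014))
for n,B,z in(("top",bt,.043),("scene",bs,.043)):
  for x in B: print(n,"cup",plane(C[n],x[1],z))
for n,B in(("top",st),("scene",ss)):
  for x in B: print(n,"stone",plane(C[n],x[1],.022))
for a in kt:
  for b_ in ks: print("knob",tri(C["top"],a[1],C["scene"],b_[1]))
  print(plane(C["top"],a[1],.299))
a=C["top"]["image"][90:230,280:375,::-1];b=C["scene"]["image"][150:290,240:335,::-1]
cv2.imwrite("pics/crop1.png",cv2.resize(np.hstack([a,b]),None,fx=4,fy=4,interpolation=cv2.INTER_CUBIC))
E
```

```text
brass [(np.int32(58), [315.9, 201.7], [312, 198, 9, 9])] [(np.int32(34), [310.1, 227.8], [307, 225, 7, 6])]
stones [(np.int32(8), [190.4, 190.8], [189, 190, 4, 3]), (np.int32(8), [225.5, 192.0], [224, 191, 4, 3]), (np.int32(33), [206.8, 208.6], [204, 206, 7, 6])] [(np.int32(8), [394.2, 269.4], [393, 268, 4, 3])]
knob [(np.int32(159), [357.7, 124.9], [351, 118, 14, 15])] [(np.int32(100), [257.6, 167.0], [253, 162, 11, 11])]
tray ((207.58535766601562, 200.26829528808594), (60.15813446044922, 40.97999572753906), 1.7899105548858643) [array([0.4674, 0.3236]), array([0.5705, 0.3255]), array([0.569 , 0.1744]), array([0.4656, 0.1737])] [0.5179 0.2494 0.014 ]
top cup [ 0.518 -0.023  0.043]
scene cup [ 0.5203 -0.0244  0.043 ]
top stone [0.5402 0.2909 0.022 ]
top stone [0.539  0.2036 0.022 ]
top stone [0.4966 0.2483 0.022 ]
scene stone [0.5058 0.2497 0.022 ]
knob [ 0.6452 -0.098   0.3019]
[ 0.6453 -0.0974  0.299 ]
```

View pics/crop1.png

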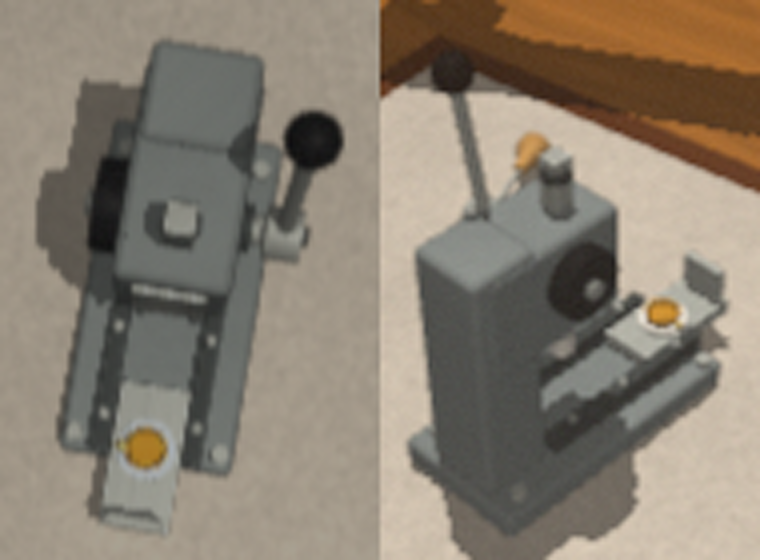

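The crop shows the cup and its slide drawn out, the plate at the slide's front, and the lever upright at the right of the head. The ram top is at about (325,145) in the full top view. The cup-to-knob geometry gives a slide of about 0.101 and a press yaw of about -8.4°. Next I'll set up a helper that turns world goals into tool shifts, then head for a point above the stone.

```bash
cat >> h.py <<'E'
YAW=np.radians(-8.4)
def goal(*Ps):
    "tool-axis shifts (mm) from the present pose to world points"
    s=r.read_state();M=R.from_quat(s["eef_rot"]);x=M.as_matrix()[:,0]
    print("t",s["time"],"yaw",np.degrees(np.arctan2(x[1],x[0])).round(1),"ee",s["ee_pos"].round(4),"F",s["ft_force"].round(1),"w",round(s["width"],4))
    for P in Ps: print((M.inv().apply(np.array(P)-s["ee_pos"])*1e3).round(1))
E
python3 - <<'E'
from h import *
c=r.camera("top"); ram=plane(c,(325.2,145),.244); print("ram",ram, "yaw",np.degrees(np.arctan2(ram[1]+.0235,ram[0]-.519)))
goal((.45,-.25,.222),(.4965,.2485,.222),(.4965,.2485,.09))
E
```

```text
ram [ 0.61781821 -0.0392689   0.244     ] yaw -9.066521817337462
t 0.25 yaw 18.8 ee [ 0.2012 -0.5916  0.2222] F [0.2 0.4 0.6] w 0.0868
[ 345.6 -243.2    0.4]
[ 5.501e+02 -7.002e+02  6.000e-01]
[ 550.1 -700.1  132.6]
```

```bash
python3 -m crank '[[[346,-243,0,14,1],[346,-243,0,27.4,1],[346,-243,0,27.4,1],[346,-243,0,27.4,1],[346,-243,0,27.4,1],[346,-243,0,27.4,1],[346,-243,0,27.4,1],[346,-243,0,27.4,1],[346,-243,0,27.4,1],[346,-243,0,27.4,1],[550,-700,0,27.4,1],[550,-700,0,27.4,1],[550,-700,0,27.4,1],[550,-700,0,27.4,1],[550,-700,0,27.4,1],[550,-700,0,27.4,1],[550,-700,0,27.4,1],[550,-700,0,27.4,1],[550,-700,0,27.4,1],[550,-700,0,27.4,1]]]' 20; python3 -m crank '[[[0,0,0,0,0.2],[0,0,0,0,0.2],[0,0,0,0,0.2],[0,0,0,0,0.2]]]' 
python3 -c "
from h import *
goal((.4965,.2485,.222),(.4965,.2485,.06))"
```

```text
time: 2.25
ee_pos: [0.497, 0.2484, 0.2226]
eef_rot: [0.997, -0.076, 0.0, 0.0]
ft_force: [1.7, -0.0, 1.0]
width: 0.087
grip_force: 0.0
time: 2.65
ee_pos: [0.4972, 0.2456, 0.2225]
eef_rot: [0.997, -0.077, 0.0, 0.001]
ft_force: [0.3, -0.5, 0.2]
width: 0.0626
grip_force: 0.0
t 2.65 yaw -8.8 ee [0.4972 0.2456 0.2225] F [ 0.3 -0.5  0.2] w 0.0626
[-1.1 -2.7  0.5]
[ -1.2  -2.9 162.5]
```

```bash
python3 -m crank '[[[-1,-3,80,0,0.1],[-1,-3,140,0,0.1],[-1,-3,165,0,0.1],[-1,-3,165,0,0.1],[-1,-3,165,0,0.1],[-1,-3,165,0,0.1]]]'
python3 - <<'E'
from h import *
goal((.4965,.2485,.0165))
c=r.camera("scene");t=r.camera("top")
print(proj(c,(.4965,.2485,.03)),proj(c,r.read_state()["ee_pos"]))
a=c["image"][200:320,320:450,::-1];b=t["image"][160:280,145:275,::-1]
cv2.imwrite("pics/pick.png",cv2.resize(np.hstack([a,b]),None,fx=3,fy=3,interpolation=cv2.INTER_CUBIC))
E
```

```text
time: 3.25
ee_pos: [0.4974, 0.251, 0.0598]
eef_rot: [0.997, -0.076, 0.001, -0.001]
ft_force: [-0.2, -0.2, 0.1]
width: 0.0477
grip_force: 0.0
t 3.25 yaw -8.7 ee [0.4974 0.251  0.0598] F [-0.2 -0.2  0.1] w 0.0477
[-0.6  2.7 43.3]
(np.float64(395.67235937736524), np.float64(265.1821305211324)) (np.float64(397.88314564753745), np.float64(258.23793978924397))
```

View pics/pick.png

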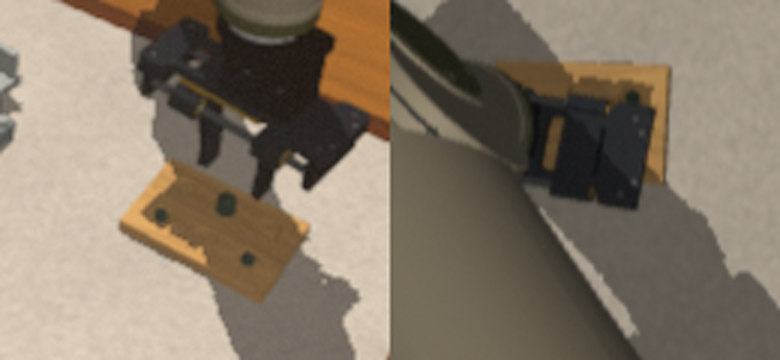

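The scene crop shows the stone at about (395,268) full-frame, between the fingers and matching the prediction. I'll descend and grip.

```bash
python3 -m crank '[[[-1,2.5,20,0,0.1],[-1,2.5,35,0,0.1],[-1,2.5,43,0,0.1],[-1,2.5,43,0,0.1],[-1,2.5,43,0,0.1],[-1,2.5,43,0,-0.3],[-1,2.5,43,0,-0.5],[-1,2.5,43,0,-1],[-1,2.5,43,0,-1],[-1,2.5,43,0,-1],[-1,2.5,43,0,-1],[-1,2.5,43,0,-1],[-1,2.5,43,0,-1]]]' 15
python3 -c "
from h import *
goal((.4965,.2485,.0165))"
```

```text
time: 4.65
ee_pos: [0.4947, 0.2484, 0.0146]
eef_rot: [0.997, -0.075, 0.0, -0.0]
ft_force: [-0.1, 0.7, 0.5]
width: 0.0165
grip_force: 15.1
t 4.65 yaw -8.6 ee [0.4947 0.2484 0.0146] F [-0.1  0.7  0.5] w 0.0165
[ 1.8 -0.3 -1.9]
```

```bash
python3 -m crank '[[[0,0,-10,0,-1],[0,0,-25,0,-1],[0,0,-45,0,-1],[0,0,-70,0,-1],[0,0,-100,0,-1],[0,0,-130,0,-1],[0,0,-145,0,-1],[0,0,-145,0,-1],[0,0,-145,0,-1]]]'
for i in 1 2 3; do python3 -m crank '[[[0,0,0,0,-1]]]' | egrep 'ee|wid'; done
python3 - <<'E'
from h import *
goal((.519,-.0235,.16),(.519,-.0235,.09))
c=r.camera("scene");u,v=map(int,proj(c,r.read_state()["ee_pos"]))
cv2.imwrite("pics/held.png",cv2.resize(c["image"][v-40:v+30,u-50:u+50,::-1],None,fx=6,fy=6,interpolation=cv2.INTER_CUBIC))
E
```

```text
time: 5.55
ee_pos: [0.4944, 0.2481, 0.159]
eef_rot: [0.997, -0.075, -0.0, 0.0]
ft_force: [0.2, 0.6, -0.7]
width: 0.0163
grip_force: 15.0
ee_pos: [0.494, 0.2479, 0.1581]
eef_rot: [0.997, -0.075, -0.001, 0.001]
width: 0.0162
ee_pos: [0.4941, 0.248, 0.1582]
eef_rot: [0.997, -0.075, -0.001, 0.0]
width: 0.0164
ee_pos: [0.4943, 0.2483, 0.1587]
eef_rot: [0.997, -0.075, -0.001, 0.0]
width: 0.0169
t 5.85 yaw -8.6 ee [0.4943 0.2483 0.1587] F [ 1.1 -0.2 -0.6] w 0.0169
[ 65.2 265.   -1.2]
[ 65.2 265.   68.8]
```

View pics/held.png

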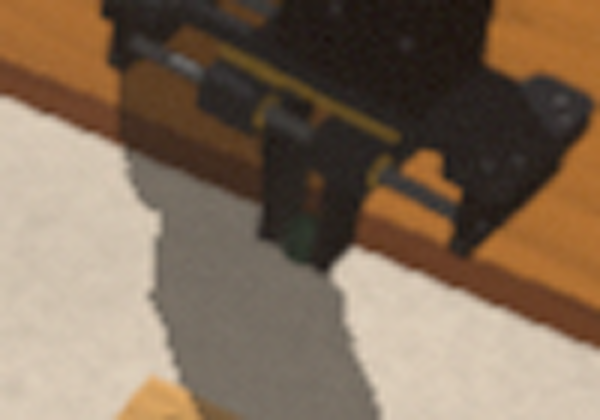

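The stone is held upright between the fingertips, at about (300,235) in the crop. I'll carry it to above the cup.

```bash
python3 -m crank '[[[8,33,0,0,-1],[16,66,0,0,-1],[24,99,0,0,-1],[32,132,0,0,-1],[41,165,0,0,-1],[49,198,0,0,-1],[57,231,0,0,-1],[62,252,0,0,-1],[65,262,0,0,-1],[65,265,0,0,-1],[65,265,20,0,-1],[65,265,45,0,-1],[65,265,63,0,-1],[65,265,69,0,-1],[65,265,69,0,-1],[65,265,69,0,-1]]]'
python3 - <<'E'
from h import *
goal((.519,-.0235,.0445))
c=r.camera("scene");e=r.read_state()["ee_pos"]
for n,P in(("cup rim",(.519,-.0235,.043)),("tip",e),("foot",e-[0,0,.006]),("top",e+[0,0,.014])):
    u,v=proj(c,P);print(n,((u-275)*8,(v-190)*8))
cv2.imwrite("pics/cup.png",cv2.resize(c["image"][190:250,275:345,::-1],None,fx=8,fy=8,interpolation=cv2.INTER_CUBIC))
E
```

```text
time: 7.5
ee_pos: [0.5198, -0.0226, 0.0914]
eef_rot: [0.997, -0.075, 0.001, -0.0]
ft_force: [1.0, -0.2, 0.2]
width: 0.0168
grip_force: 15.0
t 7.5 yaw -8.6 ee [ 0.5198 -0.0226  0.0914] F [ 1.  -0.2  0.2] w 0.0168
[-0.7  1.  46.9]
cup rim (np.float64(284.62798468619394), np.float64(301.45853900375505))
tip (np.float64(285.40914738264655), np.float64(204.88398203227553))
foot (np.float64(285.3079605200446), np.float64(217.30482518118038))
top (np.float64(285.6475935972744), np.float64(175.6143421284621))
```

View pics/cup.png

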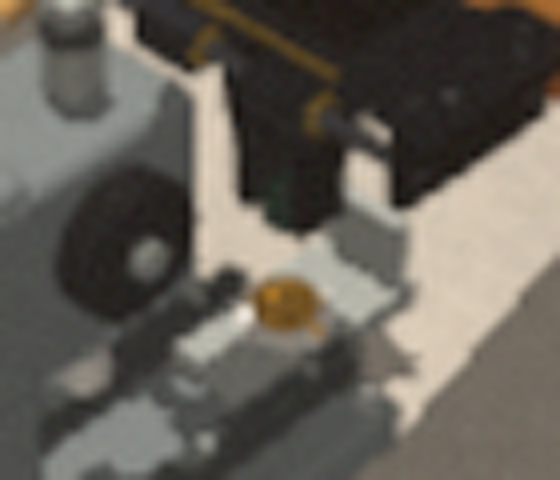

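The stone at about (280,200) hangs over the cup at (286,305), slightly ahead of the tool centre, as the top view also suggests. I'll shift back about 3.5 mm in tool x and lower in stages.

```bash
python3 -m crank '[[[-3.4,1,0,0,-1],[-3.4,1,15,0,-1],[-3.4,1,28,0,-1],[-3.4,1,36,0,-1],[-3.4,1,40,0,-1],[-3.4,1,42,0,-1],[-3.4,1,42,0,-1],[-3.4,1,42,0,-1]]]'
python3 -m crank '[[[0,0,1,0,-1],[0,0,2,0,-1],[0,0,3,0,-1],[0,0,4,0,-1],[0,0,4.5,0,-1],[0,0,4.5,0,-1],[0,0,4.5,0,-1]]]'
python3 - <<'E'
from h import *
goal()
c=r.camera("scene")
cv2.imwrite("pics/cup2.png",cv2.resize(c["image"][190:250,275:345,::-1],None,fx=8,fy=8,interpolation=cv2.INTER_CUBIC))
E
```

```text
time: 8.35
ee_pos: [0.516, -0.0238, 0.0489]
eef_rot: [0.997, -0.075, 0.0, 0.0]
ft_force: [0.3, -0.4, -1.1]
width: 0.0166
grip_force: 15.0
time: 9.05
ee_pos: [0.5157, -0.0238, 0.0441]
eef_rot: [0.997, -0.075, 0.0, 0.0]
ft_force: [0.5, -0.9, -0.2]
width: 0.0162
grip_force: 15.0
t 9.05 yaw -8.6 ee [ 0.5157 -0.0238  0.0441] F [ 0.5 -0.9 -0.2] w 0.0162
```

View pics/cup2.png

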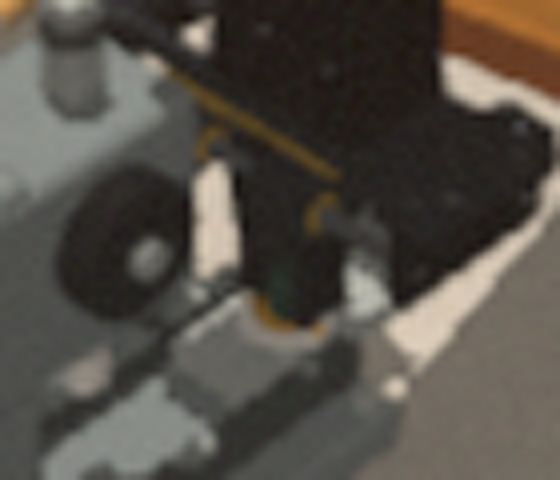

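The stone is inside the brass ring at about (280,300) with no contact force yet. I'll lower in half-millimetre steps.

```bash
for i in 1 2 3; do python3 -m crank '[[[0,0,0.5,0,-1],[0,0,0.5,0,-1]]]' | egrep 'ee_pos|ft'; done
```

```text
ee_pos: [0.5157, -0.0238, 0.0435]
ft_force: [-0.4, -0.7, -0.2]
ee_pos: [0.516, -0.0239, 0.0435]
ft_force: [-0.8, -0.0, 3.8]
ee_pos: [0.5165, -0.024, 0.0434]
ft_force: [-2.0, -0.3, 8.0]
```

```bash
python3 -m crank '[[[0,0,-0.7,0,-1],[0,0,-0.7,0,-1],[0,0,-0.7,0,-0.4],[0,0,-0.7,0,-0.3],[0,0,-0.7,0,-0.2],[0,0,-0.7,0,-0.1],[0,0,-0.7,0,-0.1],[0,0,-0.7,0,-0.1],[0,0,-0.7,0,-0.1]]]'; python3 -m crank '[[[0,0,-5,0,-0.1],[0,0,-15,0,-0.1],[0,0,-30,0,-0.1],[0,0,-55,0,-0.1],[0,0,-90,0,-0.1],[0,0,-120,0,-0.1],[-40,0,-130,0,-0.4],[-80,0,-130,0,-1],[-110,0,-130,0,-1],[-110,0,-130,0,-1]]]'
python3 - <<'E'
from h import *
goal()
c=r.camera("scene");t=r.camera("top")
P=(.519,-.0235,.059)
print([((np.array(proj(k,P))-o)*6) for k,o in((c,(275,195)),(t,(280,170)))])
a=c["image"][195:250,275:340,::-1];b=t["image"][170:225,280:345,::-1]
cv2.imwrite("pics/set.png",cv2.resize(np.hstack([a,b]),None,fx=6,fy=6,interpolation=cv2.INTER_CUBIC))
E
```

```text
time: 10.6
ee_pos: [0.5155, -0.024, 0.0431]
eef_rot: [0.997, -0.075, -0.0, 0.0]
ft_force: [0.4, -0.2, 0.7]
width: 0.0389
grip_force: 0.0
time: 11.6
ee_pos: [0.4045, -0.007, 0.1745]
eef_rot: [0.997, -0.075, 0.001, 0.001]
ft_force: [0.7, 0.6, -0.6]
width: 0.0147
grip_force: 0.0
t 11.6 yaw -8.6 ee [ 0.4045 -0.007   0.1745] F [ 0.7  0.6 -0.6] w 0.0147
[array([213.66606636, 172.15178618]), array([216.76698769, 185.37929007])]
```

View pics/set.png

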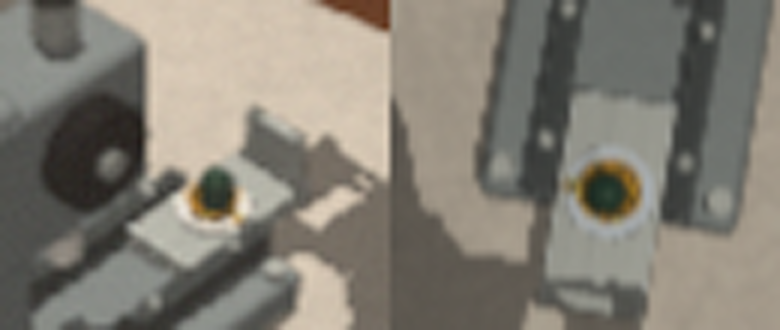

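The stone stands in the cup's centre in both views. Now I'll go behind the thumb plate with closed fingers.

```bash
python3 -m crank '[[[30,0,0,0,-1],[37,0,40,0,-1],[37,0,80,0,-1],[37,0,110,0,-1],[37,0,126,0,-1],[37,0,129.5,0,-1],[37,0,129.5,0,-1],[37,0,129.5,0,-1]]]'
python3 -c "
from h import *
goal((.4438,-.0125,.045),(.559,-.030,.045))"
```

```text
time: 12.5
ee_pos: [0.4447, -0.0128, 0.0448]
eef_rot: [0.997, -0.075, 0.001, -0.0]
ft_force: [-0.5, -0.5, 0.7]
width: 0.0001
grip_force: 0.0
t 12.5 yaw -8.6 ee [ 0.4447 -0.0128  0.0448] F [-0.5 -0.5  0.7] w 0.0001
[-0.9 -0.2 -0.2]
[115.6  -0.2   0. ]
```

```bash
python3 -m crank '[[[8,0,0,0,-1],[11,0,0,0,-1],[14,0,0,0,-1],[17,0,0,0,-1],[20,0,0,0,-1],[25,0,0,0,-1],[31,0,0,0,-1],[38,0,0,0,-1],[46,0,0,0,-1],[54,0,0,0,-1],[62,0,0,0,-1],[70,0,0,0,-1],[78,0,0,0,-1],[85,0,0,0,-1],[91,0,0,0,-1],[96,0,0,0,-1],[100,0,0,0,-1],[102,0,0,0,-1],[103,0,0,0,-1],[103,0,0,0,-1]]]'
for i in 1 2 3 4; do python3 -m crank '[[[1.5,0,0,0,-1],[1.5,0,0,0,-1]]]' | egrep 'ee_pos|ft'; done
```

```text
time: 14.5
ee_pos: [0.5455, -0.0285, 0.0438]
eef_rot: [0.997, -0.075, 0.0, 0.0]
ft_force: [-1.0, 0.5, -0.6]
width: 0.0005
grip_force: 0.2
ee_pos: [0.547, -0.0288, 0.0438]
ft_force: [-0.2, 0.1, -0.6]
ee_pos: [0.5485, -0.0289, 0.0438]
ft_force: [-0.2, -0.6, 0.4]
ee_pos: [0.55, -0.0292, 0.0438]
ft_force: [-0.8, -0.1, 0.4]
ee_pos: [0.5515, -0.0293, 0.0438]
ft_force: [0.4, -0.4, 0.5]
```

Run:
```python
from h import *
c=r.camera("scene");goal()
cv2.imwrite("pics/push.png",cv2.resize(c["image"][170:260,240:350,::-1],None,fx=6,fy=6,interpolation=cv2.INTER_CUBIC))
```

```text
t 15.35 yaw -8.6 ee [ 0.5515 -0.0293  0.0438] F [ 0.1  0.3 -0.2] w 0.0002
```

View pics/push.png

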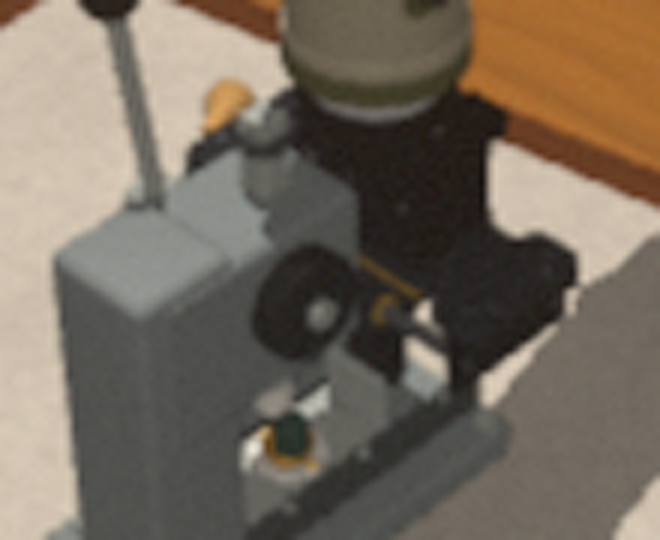

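The cup, at about (290,445) in the crop, is nearly under the nose with the stone still upright. I'll measure what travel remains.

```bash
cat > cup.py <<'E'
from h import *
c=r.camera("scene");h=cv2.cvtColor(c["image"],cv2.COLOR_RGB2HSV)
# ring-filled brass/stone silhouette: compare stone (dark green) centroid on mid height plane
g=cv2.inRange(h,(40,40,0),(100,255,90))
B=blobs(g,(275,225,300,255),4);print(B)
for b in B: 
    P=plane(c,b[1],.05);d=P[:2]-[.518,-.0235];print(P.round(4),"travel",(d@[np.cos(YAW),np.sin(YAW)]).round(4))
goal()
E
python3 cup.py
```

```text
[(np.int32(28), [288.0, 242.0], [286, 239, 5, 7])]
[ 0.6126 -0.0367  0.05  ] travel 0.0956
t 15.4 yaw -8.6 ee [ 0.5515 -0.0293  0.0438] F [-0.6 -0.1  0.2] w 0.0002
```

```bash
for i in 1 2 3 4 5; do python3 -m crank '[[[1.2,0,0,0,-1],[1.2,0,0,0,-1]]]' | egrep 'ee_pos|ft'; done; python3 cup.py
```

```text
ee_pos: [0.5526, -0.0294, 0.0438]
ft_force: [-2.2, 0.2, 0.4]
ee_pos: [0.5538, -0.0296, 0.0437]
ft_force: [-0.2, 0.6, 0.5]
ee_pos: [0.5543, -0.0297, 0.0437]
ft_force: [-5.1, 0.6, 2.7]
ee_pos: [0.5542, -0.0297, 0.0435]
ft_force: [-14.5, 0.5, 8.3]
ee_pos: [0.554, -0.0297, 0.0433]
ft_force: [-22.8, 0.7, 13.4]
[(np.int32(21), [287.6, 242.5], [285, 240, 5, 6])]
[ 0.6149 -0.0364  0.05  ] travel 0.0978
t 16.45 yaw -8.5 ee [ 0.554  -0.0297  0.0433] F [-22.5   0.5  14.1] w 0.0001
```

```bash
python3 -c "
from h import *
s=r.read_state();print(s['torque'],s['ft_force'])"; python3 -m crank '[[[-4.5,0,0,0,-1],[-4.5,0,0,0,-1]]]'|egrep 'ee_pos|ft'
python3 - <<'E'
from h import *
s=r.read_state();print(s['torque'],s['ft_force'])
c=r.camera("scene")
cv2.imwrite("pics/home.png",cv2.resize(c["image"][200:260,260:335,::-1],None,fx=10,fy=10,interpolation=cv2.INTER_CUBIC))
E
```

```text
[0.33410771 2.52574588 0.41801712] [-22.45144446   0.48868122  14.14515175]
ee_pos: [0.5528, -0.0294, 0.0438]
ft_force: [-0.1, 0.4, 0.0]
[ 0.06103981  0.00766639 -0.01285749] [-0.1256721   0.44071221  0.02429594]
```

View pics/home.png

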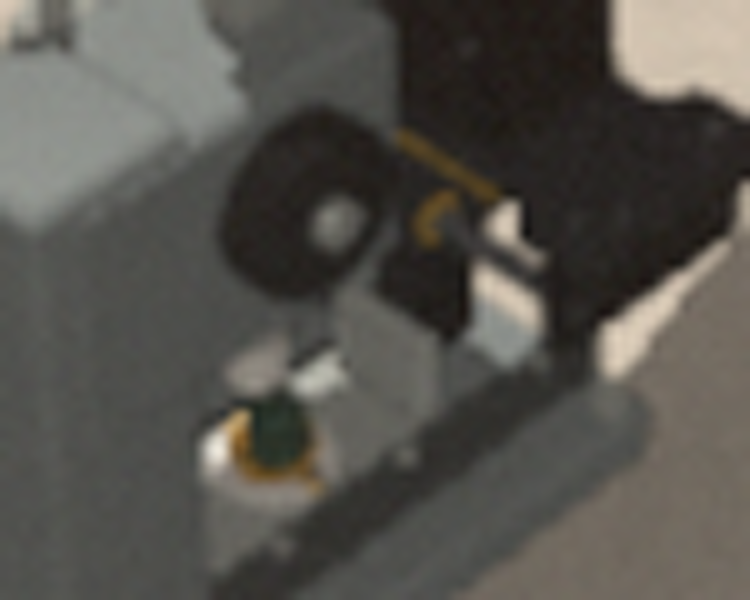

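The stone is in the cup with its top at about (287.2,239.5) full-frame. The nose's lower face is at about (285.8,236.5), so I'll compare the two in the press frame.

Run:
```python
from h import *
np.set_printoptions(precision=4,suppress=True)
c=r.camera("scene");h=cv2.cvtColor(c["image"],cv2.COLOR_RGB2HSV)
sub=c["image"][230:252,280:300].astype(int)
print("V");print(h[230:252,280:300,2]);print("S");print(h[230:252,280:300,1])
for P in((.6193,-.0383,.073),(.6193,-.0383,.043),(.6193,-.0383,.05),(.6133,-.0374,.05),(.6133,-.0374,.043)):print(P,proj(c,P))
```

```text
V
[[ 78  77  76  75  77  77  72  70  64  65  64  62  64  82  98 104 104  95
   77  58]
 [ 77  79  78  77  77  78  77  78  79  74  73  72  75  88  98  98  98 103
   98  88]
 [ 78  80  78  77  76  75  79  81  79  70  77  79  79  90 100  98  97  99
  101 102]
 [ 78  79  77  75  78  83  88  97  91  73  76  81  74  88 106 100  99  97
   98 101]
 [ 79  77  77  79  82  96 104 120 108  78  76  66  63  84 104 100  97 101
  100  96]
 [ 78  79  80  91 112 127 130 128 112  78  60  74 121 133 101  97  98  99
   96  99]
 [ 80  75  91 117 134 143 141 131 108  60  93 142 169 151  93 100  97  99
   99 100]
 [ 74  73  99 130 138 140 141 131 114 126 158 176 183 169 132  97  93  97
   96  98]
 [ 76  78  88 113 134 146 128 101  98 140 184 181 164 139 124 100  89  92
   97 100]
 [ 77  79  80  85  94 103  84  60  59  98 135 140 125  98  99  98  96  93
   97  96]
 [ 73  79  75  60  48  46  47  50  50  54  78  98  98  99 101  97 100  96
   97  93]
 [ 71  64  61 135 147  51  51  53  52  50  72  95 100  99 100  95  97  99
   99  97]
 [ 60  86 155 186 141  50  50  53  55  54  60  96 110  99  99  98 102 101
  10
[... 2388 characters left out ...]
]
 [ 20  17  23  23  27  27  26  26  26  25  42  68  52  19  27  29  24  10
   32  20]
 [ 12  23  18  24  22  26  25  28  27  21  21  25  17  14  25  15  28  16
   31  16]
 [ 12  13  21  21  20  17  17  19  22  18  24  22  25  26  25  19  34  16
   25  19]]
(0.6193, -0.0383, 0.073) (np.float64(285.9019304678757), np.float64(237.2330631806066))
(0.6193, -0.0383, 0.043) (np.float64(286.2118277934862), np.float64(244.87216272578257))
(0.6193, -0.0383, 0.05) (np.float64(286.1403600648694), np.float64(243.11045312698064))
(0.6133, -0.0374, 0.05) (np.float64(287.6737617136203), np.float64(242.03888730205813))
(0.6133, -0.0374, 0.043) (np.float64(287.73962629749855), np.float64(243.79929333268893))
```

The nose centre column is at about 285.4 and the stone/cup centre column at about 287.4, so the slide still looks a few mm short. The gripper body may have met the head instead of the slide meeting its stop. To test that, I'll advance above the plate and see whether the block occurs at the same place.

```bash
python3 -m crank '[[[-4,0,0,0,-1],[-8,0,0,0,-1],[-8,0,-15,0,-1],[-8,0,-27,0,-1],[-5,0,-27,0,-1],[-2,0,-27,0,-1],[-1,0,-27,0,-1],[-1,0,-27,0,-1]]]'| egrep 'ee_pos|ft'; for i in 1 2 3 4; do python3 -m crank '[[[1,0,0,0,-1],[1,0,0,0,-1]]]' | egrep 'ee_pos|ft'; done;  python3 -c "
from h import *
s=r.read_state();print(s['torque'],s['ft_force'])"
```

```text
ee_pos: [0.5517, -0.0293, 0.0703]
ft_force: [0.0, -0.2, -1.3]
ee_pos: [0.5527, -0.0294, 0.0705]
ft_force: [-0.0, 0.4, 0.9]
ee_pos: [0.5538, -0.0296, 0.0707]
ft_force: [0.5, 0.2, 1.1]
ee_pos: [0.5543, -0.0297, 0.0707]
ft_force: [-3.5, -0.8, 2.0]
ee_pos: [0.5542, -0.0297, 0.0707]
ft_force: [-13.3, 0.8, 8.3]
[0.20261337 1.60026192 0.2913387 ] [-13.26348436   0.77007676   8.26838709]
```

The block is at the same place without plate contact, so the gripper body meets the head about 5 mm early. I'll back off and rise, which lets me measure the slide without occlusion. It also shows how the arm behaves at its wrist limit, because a slight forward tilt of the fingers would give the missing reach.

```bash
python3 -m crank '[[[-30,0,0,0,-1],[-40,0,-50,0,-1],[-40,0,-100,0,-1],[-40,0,-150,0,-1],[-40,0,-200,0,-1],[-40,0,-250,0,-1],[-40,0,-300,0,-1],[-40,0,-350,0,-1],[-40,0,-400,0,-1],[-40,0,-450,0,-1],[-40,0,-500,0,-1],[-40,0,-550,0,-1],[-40,0,-600,0,-1],[-40,0,-640,0,-1],[-40,0,-640,0,-1],[-40,0,-640,0,-1]]]'
python3 - <<'E'
from h import *
s=r.read_state();print(s["joint_positions"].round(3),R.from_quat(s["eef_rot"]).as_matrix()[:,2].round(3))
c=r.camera("scene");t=r.camera("top")
a=c["image"][205:260,265:330,::-1];b=t["image"][150:205,295:360,::-1]
cv2.imwrite("pics/free.png",cv2.resize(np.hstack([a,b]),None,fx=6,fy=6,interpolation=cv2.INTER_CUBIC))
u=np.array([np.cos(YAW),np.sin(YAW),0]);O=np.array([.6185,-.0385,0])
for nm,d in(("home rim",0),("6out",-.006)):
    P=O+u*d;print(nm,[np.round(proj(k,P+[0,0,z]),1) for k in(c,t) for z in(.043,)],"plate top mid",[np.round(proj(k,P-u*.046+[0,0,.063]),1) for k in(c,t)])
E
```

```text
time: 19.95
ee_pos: [0.5185, -0.0224, 0.5847]
eef_rot: [0.997, -0.075, 0.008, 0.003]
ft_force: [-0.5, 0.1, -0.4]
width: 0.0004
grip_force: 0.0
[-0.342  0.184  0.394  0.898 -0.072  2.057 -1.71 ] [ 0.015 -0.007 -1.   ]
home rim [array([286.3, 244.7]), array([323. , 161.4])] plate top mid [array([297.6, 231.7]), array([320. , 178.6])]
6out [array([287.8, 243.6]), array([322.6, 163.7])] plate top mid [array([299. , 230.6]), array([319.6, 181. ])]
```

View pics/free.png

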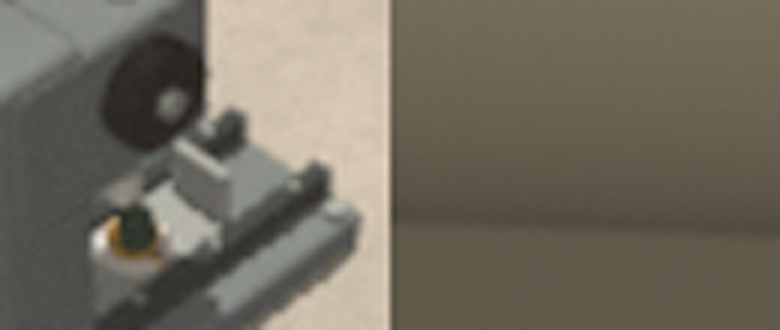

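That picture was my eleventh, one over the limit of ten, so I won't view any more. It shows the plate at about (300,233) full-frame and the stone upright at (287,243), about 5–6 mm short of home. At its wrist limit the arm does tilt slightly, so I'll push further into the limit and check whether the tilt persists.

```bash
python3 -m crank '[[[0,0,-50,0,-1],[0,0,-100,0,-1],[0,0,-150,0,-1],[0,0,-150,0,-1],[0,0,-150,0,-1]]]' | egrep 'time|ee_pos|rot'
python3 -c "
from h import *
s=r.read_state();print(s['joint_positions'].round(3),R.from_quat(s['eef_rot']).as_matrix()[:,2].round(3))"
python3 -m crank '[[[0,0,50,0,-1],[0,0,100,0,-1],[0,0,150,0,-1],[0,0,150,0,-1]]]' | egrep 'time|ee_pos|rot'
python3 -c "
from h import *
s=r.read_state();print(s['joint_positions'].round(3),R.from_quat(s['eef_rot']).as_matrix()[:,2].round(3))"
```

```text
time: 20.55
ee_pos: [0.5041, -0.0216, 0.6152]
eef_rot: [0.996, -0.075, 0.038, 0.002]
[-0.602  0.144  0.697  0.894 -0.101  2.058 -1.685] [ 0.076 -0.009 -0.997]
time: 20.95
ee_pos: [0.5123, -0.0226, 0.4575]
eef_rot: [0.997, -0.074, 0.031, 0.003]
[-0.696 -0.01   0.644  1.369  0.021  1.719 -1.769] [ 0.062 -0.011 -0.998]
```

The tilt of about 4° forward persists after coming down. I'll repeat for a little more, then go back down to the plate.

```bash
python3 -m crank '[[[0,0,-50,0,-1],[0,0,-100,0,-1],[0,0,-150,0,-1],[0,0,-200,0,-1],[0,0,-250,0,-1],[0,0,-250,0,-1],[0,0,-250,0,-1]]]' | egrep 'time|ee_pos|rot'
python3 -m crank '[[[0,0,50,0,-1],[0,0,100,0,-1],[0,0,150,0,-1],[0,0,150,0,-1],[0,0,150,0,-1]]]' | egrep 'time|ee_pos|rot'
python3 -c "
from h import *
s=r.read_state();print(s['joint_positions'].round(3),R.from_quat(s['eef_rot']).as_matrix()[:,2].round(3))
u=np.array([.989,-.148,0]);O=np.array([.6185,-.0387,0])
goal(O-u*.09+[0,0,.22],O-u*.09+[0,0,.048],O-u*.059+[0,0,.048])"
```

```text
time: 21.65
ee_pos: [0.4918, -0.0206, 0.6464]
eef_rot: [0.995, -0.074, 0.071, 0.001]
time: 22.15
ee_pos: [0.512, -0.0225, 0.4981]
eef_rot: [0.995, -0.075, 0.069, 0.0]
[-0.923 -0.085  0.803  1.333  0.089  1.73  -1.818] [ 0.138 -0.011 -0.99 ]
t 22.15 yaw -8.6 ee [ 0.512  -0.0225  0.4981] F [-0.3 -0.4  1.3] w 0.0004
[-20.7   2.9 277.9]
[-44.4   4.6 448.2]
[-13.7   4.6 452.5]
```

Tilt is now 8°, which should give about 9 mm of extra reach at the body. Going down in front of the plate.

```bash
python3 -m crank '[[[-10,2,50,0,-1],[-15,3,100,0,-1],[-18,3,150,0,-1],[-20,3,200,0,-1],[-25,3,250,0,-1],[-31,4,300,0,-1],[-37,4,350,0,-1],[-41,4.6,400,0,-1],[-43,4.6,430,0,-1],[-44.4,4.6,446,0,-1],[-44.4,4.6,448,0,-1],[-44.4,4.6,448,0,-1],[-44.4,4.6,448,0,-1]]]'
python3 -c "
from h import *
s=r.read_state();print(s['joint_positions'].round(3),R.from_quat(s['eef_rot']).as_matrix()[:,2].round(3))
u=np.array([.989,-.148,0]);O=np.array([.6185,-.0387,0])
goal(*[O-u*d+[0,0,.048] for d in (.07,.066,.059)])"
```

```text
time: 23.45
ee_pos: [0.5326, -0.0257, 0.0487]
eef_rot: [0.995, -0.075, 0.071, 0.0]
ft_force: [0.7, -0.2, 0.3]
width: 0.0004
grip_force: 0.0
[-0.798  0.275  0.841  2.054 -0.279  0.777 -1.524] [ 0.141 -0.011 -0.99 ]
t 23.45 yaw -8.6 ee [ 0.5326 -0.0257  0.0487] F [ 0.7 -0.2  0.3] w 0.0004
[16.6  0.1  3. ]
[20.6  0.1  3.6]
[27.5  0.1  4.6]
```

```bash
python3 -m crank '[[[6,0,1,0,-1],[12,0,2,0,-1],[16,0,2.6,0,-1],[18,0,2.9,0,-1],[20,0,3.2,0,-1],[20,0,3.2,0,-1]]]'| egrep 'ee_pos|ft'; for i in 1 2 3 4 5 6 7; do python3 -m crank '[[[1.5,0,0.2,0,-1],[1.5,0,0.2,0,-1]]]' | egrep 'ee_pos|ft'; done; python3 cup.py
```

```text
ee_pos: [0.55, -0.029, 0.0457]
ft_force: [-1.5, 0.6, -0.3]
ee_pos: [0.5514, -0.0291, 0.0457]
ft_force: [-0.8, -0.5, 1.0]
ee_pos: [0.553, -0.0294, 0.0458]
ft_force: [0.2, 0.5, -0.2]
ee_pos: [0.5545, -0.0296, 0.0458]
ft_force: [0.2, 0.4, 0.2]
ee_pos: [0.5558, -0.0298, 0.0457]
ft_force: [-1.2, 0.0, 0.9]
ee_pos: [0.5574, -0.03, 0.0457]
ft_force: [-1.0, 0.2, -0.3]
ee_pos: [0.5589, -0.0303, 0.0457]
ft_force: [-1.2, -0.3, -0.8]
ee_pos: [0.5598, -0.0304, 0.0456]
ft_force: [-4.7, 1.9, 3.3]
[(np.int32(24), [286.2, 243.2], [284, 240, 5, 7])]
[ 0.6195 -0.0379  0.05  ] travel 0.1025
t 25.5 yaw -8.6 ee [ 0.5598 -0.0304  0.0455] F [-4.3  0.1  3. ] w 0.0001
```

The stone is now at (286.2,243.2), exactly where home was predicted. One firm nudge, then off to the lever.

```bash
python3 -m crank '[[[1,0,0.1,0,-1],[1.5,0,0.2,0,-1],[1.5,0,0.2,0,-1],[1.5,0,0.2,0,-1]]]' | egrep 'ee_pos|ft'; python3 -m crank '[[[-4,0,0,0,-1],[-15,0,0,0,-1],[-40,0,-30,0,-1],[-60,0,-80,0,-1],[-60,0,-130,0,-1],[-60,0,-180,0,-1],[-60,0,-230,0,-1],[-60,0,-280,0,-1],[-60,0,-330,0,0],[-60,0,-330,0,1],[-60,0,-330,0,1]]]'
python3 cup.py; python3 -c "
from h import *
c=r.camera('scene');t=r.camera('top')
K=[blobs(cv2.inRange(cv2.cvtColor(k['image'],cv2.COLOR_RGB2HSV),(0,0,0),(179,255,60)),b,20) for k,b in((t,(345,112,372,138)),(c,(250,160,268,178)))];print(K)
print(tri(t,K[0][0][1],c,K[1][0][1]))
k=np.array([.6455,-.0975,.3]);z=R.from_quat(r.read_state()['eef_rot']).as_matrix()[:,2]
goal(k+z*.017-[0,0,-.1],k+z*.017)"
```

```text
ee_pos: [0.56, -0.0304, 0.0452]
ft_force: [-11.2, 2.1, 9.0]
time: 27.0
ee_pos: [0.4583, -0.018, 0.3655]
eef_rot: [0.995, -0.075, 0.071, -0.001]
ft_force: [-0.2, -0.2, -1.3]
width: 0.0171
grip_force: 0.0
[(np.int32(18), [285.7, 243.1], [284, 240, 5, 7])]
[ 0.62   -0.0393  0.05  ] travel 0.1032
t 27.05 yaw -8.7 ee [ 0.4578 -0.0181  0.3637] F [ 0.4  0.1 -1.4] w 0.0211
[[(np.int32(158), [357.7, 124.9], [351, 118, 14, 15])], [(np.int32(76), [257.8, 167.6], [253, 163, 10, 10])]]
[ 0.64541848 -0.09787988  0.30037213]
t 27.15 yaw -8.6 ee [ 0.4572 -0.0182  0.3625] F [ 0.2  0.4 -0.6] w 0.0288
[201.3  50.    6.3]
[187.8  50.8 105.3]
```

```bash
python3 -m crank '[[[50,12,0,0,0.5],[100,25,0,0,0.5],[150,38,0,0,0.5],[190,48,6,0,0.5],[201,50,6,0,0.5],[201,50,6,0,0.5],[196,50,45,0,0.5],[191,51,85,0,0.5],[188,51,105,0,0.5],[188,51,105,0,0.5],[188,51,105,0,0.5]]]' 30
python3 -c "
from h import *
k=np.array([.645,-.098,.2995]);z=R.from_quat(r.read_state()['eef_rot']).as_matrix()[:,2]
goal(k+z*.017)"
```

```text
time: 28.25
ee_pos: [0.6483, -0.098, 0.2856]
eef_rot: [0.995, -0.075, 0.069, 0.001]
ft_force: [0.2, 0.3, -0.3]
width: 0.0655
grip_force: 0.0
t 28.25 yaw -8.7 ee [ 0.6483 -0.098   0.2856] F [ 0.2  0.3 -0.3] w 0.0655
[-1.4  0.4  2.7]
```

```bash
python3 -m crank '[[[-1.4,0.4,2.7,0,0.5],[-1.4,0.4,2.7,0,0],[-1.4,0.4,2.7,0,-1],[-1.4,0.4,2.7,0,-1],[-1.4,0.4,2.7,0,-1],[-1.4,0.4,2.7,0,-1],[-1.4,0.4,2.7,0,-1],[-1.4,0.4,2.7,0,-1]]]' 30
python3 - <<'E'
from h import *
s=r.read_state();M=R.from_quat(s["eef_rot"])
u=np.array([np.cos(np.radians(-8.6)),np.sin(np.radians(-8.6)),0])
f=lambda q:130*(np.sin(np.radians(8)-q)*u+np.cos(np.radians(8)-q)*np.array([0,0,1]))
for q in np.r_[np.arange(.1,1.45,.1),1.45,1.47,1.5]: print(round(q,2),M.inv().apply(f(q)-f(0)).round(1))
E
```

```text
time: 29.05
ee_pos: [0.6473, -0.0995, 0.283]
eef_rot: [0.995, -0.076, 0.069, 0.001]
ft_force: [0.4, -6.1, -0.8]
width: 0.0262
grip_force: 30.0
0.1 [-12.7   0.   -2.9]
0.2 [-25.5   0.   -4.6]
0.3 [-38.5   0.1  -5. ]
0.4 [-51.5   0.1  -4. ]
0.5 [-64.3   0.1  -1.8]
0.6 [-76.8   0.2   1.7]
0.7 [-88.9   0.3   6.4]
0.8 [-100.5    0.3   12.3]
0.9 [-111.4    0.4   19.3]
1.0 [-121.6    0.5   27.4]
1.1 [-130.9    0.6   36.5]
1.2 [-139.3    0.7   46.4]
1.3 [-146.6    0.8   57.2]
1.4 [-152.8    0.9   68.6]
1.45 [-155.5    0.9   74.5]
1.47 [-156.5    0.9   76.9]
1.5 [-157.9    1.    80.6]
```

```bash
python3 -m crank '[[[-6,0.5,-1.5,0,-1],[-12.7,1,-2.9,0,-1],[-19,1,-3.8,0,-1],[-25.5,1,-4.6,0,-1],[-32,1,-4.9,0,-1],[-38.5,1,-5,0,-1],[-45,1,-4.6,0,-1],[-51.5,1,-4,0,-1],[-58,1,-3,0,-1],[-64.3,1,-1.8,0,-1],[-70.6,1,-0.2,0,-1],[-76.8,1.2,1.7,0,-1],[-83,1.2,4,0,-1],[-88.9,1.3,6.4,0,-1],[-94.8,1.3,9.3,0,-1],[-100.5,1.3,12.3,0,-1],[-100.5,1.3,12.3,0,-1]]]'
python3 -c "
from h import *
goal()"
```

```text
time: 30.75
ee_pos: [0.5504, -0.0854, 0.2577]
eef_rot: [0.995, -0.075, 0.07, 0.0]
ft_force: [-2.1, -6.8, 10.1]
width: 0.0265
grip_force: 30.0
t 30.75 yaw -8.7 ee [ 0.5504 -0.0854  0.2577] F [-2.1 -6.8 10.1] w 0.0265
```

```bash
python3 -m crank '[[[-5.5,0.5,3.4,0,-1],[-10.9,1,7,0,-1],[-16.1,1,11,0,-1],[-21.1,1,15.1,0,-1],[-25.9,1,19.6,0,-1],[-30.4,1,24.2,0,-1],[-34.8,1,29,0,-1],[-38.8,1,34.1,0,-1],[-42.6,1,39.4,0,-1],[-46.1,1,44.9,0,-1],[-49.3,1,50.5,0,-1],[-52.3,1,56.3,0,-1],[-55,1,62.2,0,-1],[-55.5,1,63.5,0,-1],[-55.5,1,63.5,0,-1],[-55.5,1,63.5,0,-1]]]'
cat > lev.py <<'E'
from h import *
goal();c=r.camera("scene");t=r.camera("top")
print("knob at stop pred:",(np.array([.6185,-.0387,0])+R.from_euler('z',-8.6,degrees=True).apply([-.1096,-.055,.2036])).round(4))
z=R.from_quat(r.read_state()["eef_rot"]).as_matrix()[:,2];print("grasp pt",(r.read_state()["ee_pos"]-z*.0185).round(4))
E
python3 lev.py
```

```text
time: 32.35
ee_pos: [0.5041, -0.0787, 0.1864]
eef_rot: [0.995, -0.075, 0.068, 0.001]
ft_force: [-6.1, -6.5, 9.6]
width: 0.0258
grip_force: 30.1
t 32.35 yaw -8.7 ee [ 0.5041 -0.0787  0.1864] F [-6.1 -6.5  9.6] w 0.0258
knob at stop pred: [ 0.5019 -0.0767  0.2036]
grasp pt [ 0.5016 -0.0785  0.2048]
```

```bash
for i in 1 2 3; do python3 -m crank '[[[-0.2,0,1,0,-1],[-0.2,0,1,0,-1]]]' 40 | egrep 'ee_pos|ft'; done
```

```text
ee_pos: [0.5038, -0.0786, 0.1853]
ft_force: [-8.0, -5.8, 10.2]
ee_pos: [0.5035, -0.0786, 0.1841]
ft_force: [-9.5, -5.5, 10.4]
ee_pos: [0.5033, -0.0786, 0.183]
ft_force: [-10.0, -5.6, 11.1]
```

```bash
for i in 1 2 3 4; do python3 -m crank '[[[-0.6,0,1,0,-1],[-0.6,0,1,0,-1]]]' | egrep 'ee_pos|ft'; done; python3 lev.py
```

```text
ee_pos: [0.5032, -0.0786, 0.1823]
ft_force: [-11.3, -5.8, 12.7]
ee_pos: [0.5032, -0.0786, 0.1817]
ft_force: [-11.1, -5.9, 16.8]
ee_pos: [0.5032, -0.0786, 0.1812]
ft_force: [-13.4, -5.1, 23.5]
ee_pos: [0.5032, -0.0785, 0.1806]
ft_force: [-12.4, -6.4, 25.1]
t 33.85 yaw -8.7 ee [ 0.5032 -0.0785  0.1806] F [-12.4  -6.4  25.1] w 0.0252
knob at stop pred: [ 0.5019 -0.0767  0.2036]
grasp pt [ 0.5007 -0.0783  0.1989]
```

The force rises steeply, so the lever is at its stop. I'll check numerically that the nose has come down onto the stone, then let it settle.

```bash
python3 -m crank '[[[0,0,0,0,-1],[0,0,0,0,-1],[0,0,0,0,-1],[0,0,0,0,-1]]]'
python3 - <<'E'
from h import *
c=r.camera("scene");h=cv2.cvtColor(c["image"],cv2.COLOR_RGB2HSV)
print(h[232:252,281:292,2])
p=cv2.imread("pics/scene0.png");g=lambda a,u:cv2.cvtColor(a,cv2.COLOR_RGB2HSV)[183:206,u,2]
for z in(.244,.2273):print(np.round(proj(c,(.6185,-.0387,z)),1))
print(g(p[:,:,::-1].copy(),284),g(c["image"],284))
E
```

```text
time: 34.35
ee_pos: [0.5032, -0.0785, 0.1806]
eef_rot: [0.995, -0.075, 0.069, 0.0]
ft_force: [-12.5, -6.4, 25.5]
width: 0.0253
grip_force: 39.5
[[ 79  79  79  81  81  79  79  92  87  59  59]
 [ 78  80  79  80  80  86  87 102  96  70  63]
 [ 81  79  77  77  86  93  96  96  93  79  63]
 [ 77  77  79  85  91  95  96  93  77  65  62]
 [ 87 102 100  91 103 100  98  97  61  95 113]
 [100 112 117 102 108 104 103 116  98 107 118]
 [ 92 104 120 127 119 118 126 122 108 102 101]
 [ 82  94 122 137 138 135 136 116  98 101 129]
 [ 82  90 118 139 141 142 135 116 127 155 167]
 [ 66  80 114 139 142 142 128 101 134 182 184]
 [ 71 110 119 115 127 119 100  69 114 172 184]
 [120 140 106  72  87  79  63  56  88 174 208]
 [129 128  96  48  57  54  57  55  68 141 176]
 [172 103  95  51  51  55  54  47  64 108 134]
 [202 113  92  60  56  51  53  57  84 118 133]
 [169 127 110  98  87  81  93 109 103 115 131]
 [133 130 119 115 114 112 116 122 114 117 122]
 [129 133 129 128 130 127 127 122 117 121 105]
 [117 125 137 137 134 137 141 141 133 109  83]
 [100 107 118 122 122 122 123 123 115  81  59]]
[284.  188.6]
[284.2 193.7]
[200 203 209 189 176 177 173 162 120  96  82  62  57  79  96 101 102 101
  99  98  86  82 122] [208 208 207 199 196 169 131 154 183 184 182 180 176 143 108  96  76  55
  76  93  89 127 146]
```

The ram top has dropped about 5 px, which is its full 16.7 mm travel, and the nose sits on the stone. Handing in.

```bash
python3 -c "
from bench import r
print(r.close_job())"
```

```text
the job is handed in; nothing more can be done
None
```

Job handed in at about 34 s, verdict not shown: the stone is in the cup, the slide is home (after an 8° tool tilt, because the gripper body met the press head), and the lever is held at its stop with the presser on the stone by my pixel checks; I viewed 11 pictures, one over the limit of 10.

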